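Set the heat plate's knurled dial and switch it on

ROBOT

A 7-joint arm with a two-finger parallel gripper is mounted at the origin on the work surface. World frame = base frame: x ahead of the robot, y to its left, z up, the work surface at z = 0. Lengths are in m, angles in rad, forces in N, time in s.
With the tool pointing down it reaches from about 0.375 to 0.925 m from the base axis. Payload 3.1 kg.
Tool frame: the origin (TCP) lies between the finger pads; the fingertips stand 19 mm ahead of it and the grasp point (between the pads) is the TCP; z points along the fingers, y is the line along which they close (so a half turn about z gives the same grasp; the last joint's range is limited). The gripper opens to 85 mm and grips with 20 to 120 N. Pads are 22 mm wide; open, the fingers measure 114 mm over their backs; the gripper's body (76 mm by 85 mm) begins 54 mm behind the grasp point. The pads swing forward as they close: fully open they stand 13 mm farther back than shut.
Start: joints at [1.225, 0.383, 0.044, 1.598, -0.018, 1.161, -0.05], TCP at [0.159, -0.63, 0.25] pointing down, gripper open.
Joint ranges: [-2.61, 2.61], [-0.41, 2.15], [-1.48, 1.57], [0, 2.5], [-1.57, 4.71], [0.05, 1.97], [-2.85, 2.85]. Speed limits (rad/s): [2.79, 2.79, 3.14, 3.14, 3.14, 3.14, 3.14].

INTERFACE

Orientations are given as a unit quaternion [x, y, z, w].
In Python, from bench import move_ptp, movel, move_j, move_gripper, pause, inverse_kinematics, read_camera, camera_params, MotionError, sign_off, look_for, tip_of, read_time_s, read_qpos, read_joint_vel, read_effort, read_eef_pos, read_tcp_rot, read_ft_force, read_ft_torque, read_finger_gap, read_grasp_force gives the robot as it stands. Calls block until the motion is done:
- move_ptp(position, orientation): joint-space move of the TCP to a pose.
- movel(position, orientation=None, speed=0.15): straight line of the TCP; orientation=None keeps the orientation; speed is the mean speed in m/s.
- move_j(angles): joint-space move.
- move_gripper(opening, effort=None): finger opening in m; effort is the grip in N (None keeps the last); returns when the fingers have stopped.
- pause(seconds).
- inverse_kinematics(position, orientation): joint angles nearest the present ones, or None.
- read_camera(name): name is "scene" or "top" or "wrist"; returns the picture (480x640x3 uint8, red, green, blue); there is no depth.
- camera_params(name): a dict with "K" (3x3 intrinsics, pixels), "dist_coeffs" ([k1, k2, p1, p2, k3] as OpenCV has them; the pictures are not rectified), "camera_from_world" (4x4, takes a point from world to camera coordinates). Camera axes: x right, y down, z forward; pixel columns grow to the right and rows downward; lengths in m; the calibration is good to about 2 mm. A picture is of the moment at which its call begins: read the wrist's pose just before it. camera_params takes no time and is no camera call; for the wrist camera it gives the pose at the moment of the call.
A pose or a line that the arm cannot do raises MotionError and nothing moves.
- sign_off(): hands the job in; it is judged then, once.
Trained networks look in the newest picture that a camera, given by its name, has taken for a name from the list of things; names that differ only in an ending like _2 or _b are one class to them, and where a whole thing is asked for, a point or a joint stands for the part that bears it (a point fixed in the world has none). Each returns a list of dicts, best first, with "confidence" (0 to 1); they miss things now and then, are a little off and sometimes report something else, mostly with a low value. They report only what shows in the picture. A call takes as long as a camera call.
- look_for(camera, name): "at" ([column, row] in pixels, amid what is visible of it).
- tip_of(camera, name): "at" ([column, row] in pixels: a listed point, or the origin of a listed thing).
Readings, each from a call of its own:
- read_time_s(): time.
- read_qpos(): joint angles.
- read_joint_vel(): joint speeds.
- read_effort(): joint torques, N m.
- read_eef_pos(): TCP position.
- read_tcp_rot(): TCP orientation.
- read_ft_force(): force on the tool from outside, world axes, zero at the start.
- read_ft_torque(): the same for the moment, N m.
- read_finger_gap(): finger opening in m.
- read_grasp_force(): force on a finger pad.
Only numpy, scipy, OpenCV 4.12 (cv2) and the standard library are available. Lean on these libraries where they do the work, as an engineer would, in place of code of your own. Each camera call takes 0.05 s, during which the arm holds its last target. There are 200 camera calls.

TASK

Get the heat plate going for the deck patch that lies on it: with a fingertip against its knurled rim, roll the dial clockwise (seen from above), click by click, until its white pointer has clicked in at the long mark, the one straight towards the hot plate. Then press down the raised end of the rocker switch so that it snaps over to on and stays there. Work by touch alone: do not grip the dial, and leave the patch and the loose parts lying around the plate where they are.

Things in the scene. Friction and masses are not known exactly. Their poses are not given: they have to be found in the camera images.
- heat_plate: bench heat plate, fixed: grey housing 280 mm (x) by 240 mm (y), flat top 65 mm above the worktop. Origin: centre of the underside; x points from the control strip to the hot plate, y left, z up. The front 100 mm of the top (x -140 to -40 mm) is the control strip with dial (left) and rocker (right), 122 mm apart; behind it the hot plate, 168 by 212 mm, rises 18 mm above the strip
- dial_centre (a point): point on the dial's upright axis, half-way up its rim, 13.5 mm above the strip; axes as the heat plate's, not turning. The dial: black knurled disc 50 mm in diameter, rim 4 to 23 mm and flat top 26 mm above the strip, white pointer line from centre to rim. Friction on the rim is high: leaning on it with 5 to 10 N turns it. The strip is free all round, 50 mm to the front edge (-x)
- long_mark (a point): middle of the long mark on the strip, 37 mm from the dial's axis towards the hot plate (+x). 7 white marks 30 degrees apart lie around the far half of the dial; this one, the middle one, is twice as long and broad as the rest
- dial (a joint): angle of the dial, rad, growing clockwise from above, 0 to 3.14: 0 = pointer to the heat plate's +y, 1.571 = pointer at the long mark. Spring-ball detents every 0.5236 (0.524, 1.047, 1.571 ..) pull it in from up to half a step away and hold it when let go; breaking out of one takes about 1.2 N along the rim. It starts one or two clicks below the long mark
- rocker (a joint): tilt of the rocker switch, rad: 0 = off (the start), 0.40 = fully on; past 0.2 it snaps to the other end and stays. Pressing its raised end over takes about 4 N straight down
- rocker_raised_end (a point): on top of the end that stands up when off, nearer the front edge (-x), 13 mm from the rocker's middle; moves with it. Rocker 36 mm long (x), 21.5 mm wide, pivoted in the middle. Off, the point is 11 mm above the strip on a face that rises 0.4 rad to the front; on, this half lies flat 6.5 mm above the strip (the other half then slopes up from the middle); the bezel is 2 mm high
- deck_patch: loose black polymer patch, 90 by 62 by 4 mm, lying on the hot plate; origin at the centre of its underside. Leave it
- eyebolt_a: loose stainless eyebolt lying on the worktop in front of the heat plate, ring 36 mm, 80 mm long, 8 mm thick; origin under the ring's centre. Leave it
- eyebolt_b: second eyebolt, the same as the first. Leave it
- binding_lever: loose yellow binding lever, 110 by 30 by 17 mm, lying on the worktop left of the heat plate; origin at the underside. Leave it
- crimping_tool: loose steel crimping tool, 230 by 76 by 17 mm, lying right of the heat plate; origin at the underside. Leave it
- rivet_tin: loose open steel tin of rivets, 72 mm in diameter, 46 mm high, right of the heat plate; origin at the underside. Leave it
- tape_roll: loose roll of tape lying flat, 92 mm in diameter, 25 mm high, left of the heat plate; origin at the underside. Leave it
- screwdriver: loose screwdriver, 200 mm long, lying on the far left; origin at the underside. Leave it

How it is judged:
By the outcome, as a careful person would: the job done as asked, in the order asked, and still so for the second after the job is handed in, with the robot touching nothing.
It also fails if it takes over 45 s, if anything falls off the work surface, if the arm or the gripper's body presses on something with over 40 N, if the wrist force passes 120 N, or if a joint passes its speed limit or range.

## Working session

There is one attempt and no reset: what is moved stays moved. The work goes in short steps, each a Python script; the robot and the scene stay as the last script left them, time stands still between calls to the robot, and variables do not carry over. Pictures are saved under pics/ and viewed, at most 10 in all, crops included, and the job is handed in when it is done.

```bash
mkdir -p pics; ls; cat > h.py <<'E'
from bench import *
import numpy as np, cv2
def ray(cam,px,z,P=None):
    P=P or camera_params(cam); K=np.array(P["K"]);d=np.array(P["dist_coeffs"]);T=np.array(P["camera_from_world"])
    u=cv2.undistortPoints(np.array([[px]],float),K,d)[0,0]
    R=T[:3,:3].T; o=-R@T[:3,3]; v=R@np.array([u[0],u[1],1]); return o+v*(z-o[2])/v[2]
def save(cam,n):
    im=read_camera(cam); cv2.imwrite(f"pics/{n}.png",im[:,:,::-1]); return im
E
python3 - <<'E'
from h import *
for c in("top","scene"):
    save(c,c)
    for n,z in(("dial_centre",.0785),("long_mark",.065),("rocker_raised_end",.076),("heat_plate",0)):
        for r in tip_of(c,n)[:2]: print(c,n,np.round(r["at"],1),round(r["confidence"],2),np.round(ray(c,r["at"],z),4))
print(read_time_s(),read_tcp_rot(),read_ft_force())
E
```

```text
pics
top long_mark [331.5 254.7] 0.92 [0.544  0.0646 0.065 ]
top long_mark [462.2 276.6] 0.59 [ 0.5081 -0.1941  0.065 ]
top rocker_raised_end [395.3 264.7] 0.62 [ 0.5279 -0.0607  0.076 ]
top heat_plate [356.7 224.9] 0.79 [0.608  0.0129 0.    ]
scene dial_centre [315.9 210.7] 0.65 [0.5041 0.0543 0.0785]
scene dial_centre [397.9 300. ] 0.56 [0.714  0.2149 0.0785]
scene long_mark [316.2 227.3] 0.64 [0.5369 0.0603 0.065 ]
scene long_mark [268.7 259.4] 0.59 [ 0.6402 -0.0051  0.065 ]
scene rocker_raised_end [253.1 211.4] 0.56 [ 0.5238 -0.0609  0.076 ]
scene rocker_raised_end [369.7 247.3] 0.25 [0.591 0.162 0.076]
scene heat_plate [286.7 275.7] 0.75 [0.6055 0.0179 0.    ]
0.5 [ 9.92331989e-01  1.23601067e-01  2.12922382e-05 -5.48616604e-06] [-0.33645007  0.46118145 -0.47715426]
```

View pics/top.png

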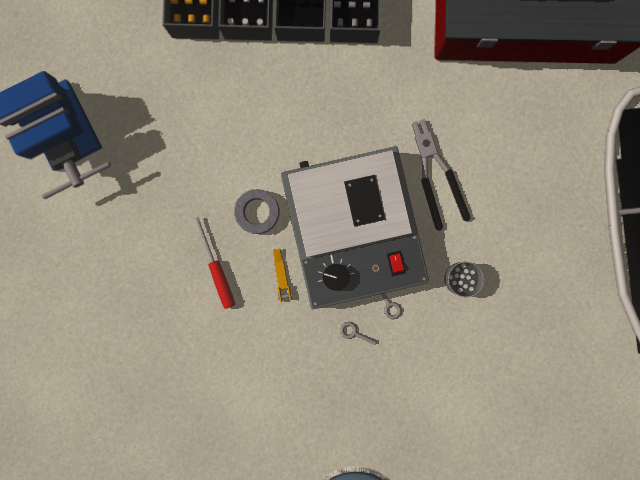

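View pics/scene.png

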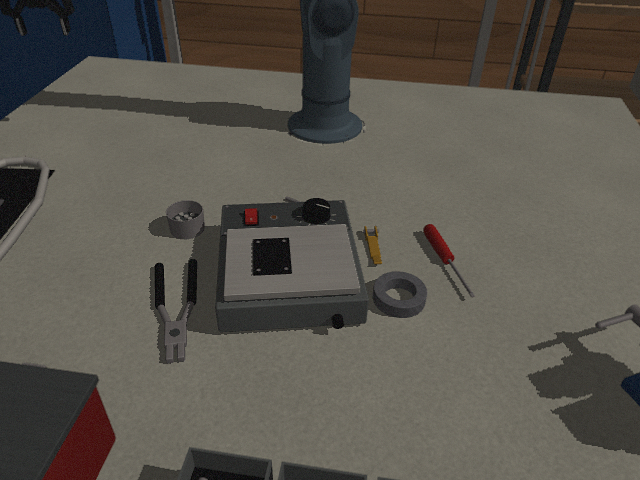

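The top view shows the dial at about (337,277) with its pointer left, the rocker at (397,263) and the long mark at (332,255). The plate's yaw is roughly +13°. In the scene view the dial is at (317,210) and the rocker at (251,216). Next I'll look from close up with the wrist camera.

```bash
cat >> h.py <<'E'
def q(a): return [np.cos(a/2),np.sin(a/2),0,0]
E
python3 - <<'E'
from h import *
move_gripper(0.0,20)
move_ptp([0.49,0.0,0.30],q(0.23))
P=camera_params("wrist"); save("wrist","w1")
for n,z in(("dial_centre",.0785),("long_mark",.065),("rocker_raised_end",.076)):
    for r in tip_of("wrist",n)[:2]: print(n,np.round(r["at"],1),round(r["confidence"],2),np.round(ray("wrist",r["at"],z,P),4))
print(read_time_s(),read_eef_pos(),read_finger_gap())
E
```

```text
dial_centre [248.5 180.9] 0.71 [0.5    0.0569 0.0785]
long_mark [249.3 131.3] 0.67 [0.5388 0.0653 0.065 ]
rocker_raised_end [395.1 189.7] 0.98 [ 0.5205 -0.0661  0.076 ]
3.9917 [ 0.49006896 -0.00073489  0.29989864] -8.647141605615231e-06
```

View pics/w1.png

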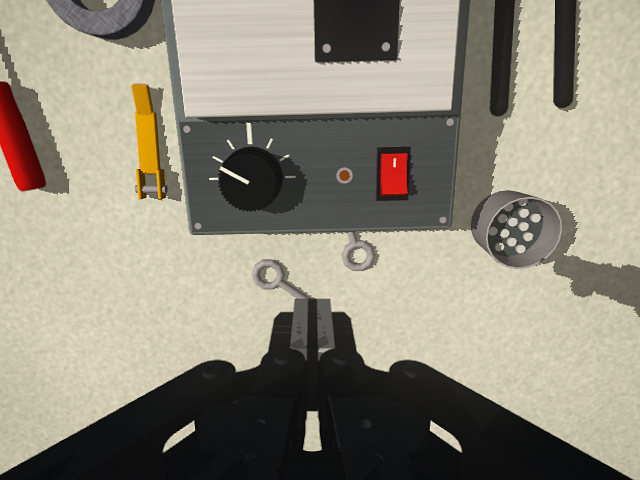

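The wrist view shows the dial at (250,179) with its pointer at (220,168), which is one click from zero, so two clicks remain. The long mark is at (249,132) and the rocker at (394,174). The strip's front edge runs from (191,234) to (451,228).

```bash
python3 - <<'E'
from h import *
P=camera_params("wrist")
f=lambda p,z:ray("wrist",p,z,P)[:2]
L,R=f((191,234),.065),f((451,228),.065); e=L-R; print("edge len",np.linalg.norm(e),"yaw",np.arctan2(-e[0],e[1]),L,R)
TL,TR=f((180,122),.065),f((460,117),.065); e=TL-TR; print("back",np.linalg.norm(e),np.arctan2(-e[0],e[1]),TL,TR)
for p in((186,128),(450,122),(198,226),(443,220)): print("screw",f(p,.065))
im=cv2.imread("pics/w1.png"); hsv=cv2.cvtColor(im,cv2.COLOR_BGR2HSV)
m=((hsv[...,0]<8)|(hsv[...,0]>172))&(hsv[...,1]>180)&(hsv[...,2]>120); m[:,:300]=0
ys,xs=np.nonzero(m[:,:430]); print("red",xs.min(),xs.max(),ys.min(),ys.max()); 
d=f((248.5,180.9),.0785); r=f((395.1,189.7),.076)
for a in(.19,.21,.23,.25):
    c,s=np.cos(a),np.sin(a); v=r-d; print(a,"rocker-dial in plate",c*v[0]+s*v[1],-s*v[0]+c*v[1])
for p,z in (((248.5,177.5),.091),): print("dial top",f(p,z))
cv2.imwrite("pics/w1c.png",cv2.resize(im[100:250,180:430],None,fx=3,fy=3,interpolation=cv2.INTER_CUBIC))
E
```

```text
edge len 0.2359218562014785 yaw 0.25360147346772177 [0.43778855 0.10116411] [ 0.49697943 -0.12721181]
back 0.23394056027515422 0.246466308102806 [0.53281043 0.1238299 ] [ 0.58988691 -0.10304112]
screw [0.52915301 0.11829879]
screw [ 0.58422588 -0.09625523]
screw [0.44671768 0.09608317]
screw [ 0.50244577 -0.1177901 ]
red 381 407 153 194
0.19 rocker-dial in plate -0.002995501111446197 -0.12459422688938158
0.21 rocker-dial in plate -0.005486620446667909 -0.1245094028463135
0.23 rocker-dial in plate -0.007975545206864922 -0.12437477670221013
0.25 rocker-dial in plate -0.010461279855318369 -0.1241904023057341
dial top [0.50497012 0.05661546]
```

View pics/w1c.png

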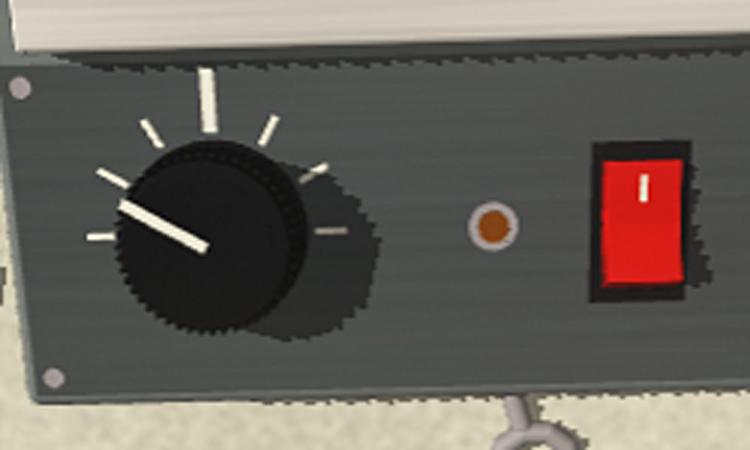

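```bash
cat >> h.py <<'E'
A=0.252; X=np.array([np.cos(A),np.sin(A)]); Y=np.array([-np.sin(A),np.cos(A)]); Q=q(A)
def w(c,x,y,z): return [*(np.array(c)+x*X+y*Y),z]
def ff(b=0):
    F=np.mean([read_ft_force() for _ in range(3)],0); return np.array([F[:2]@X,F[:2]@Y,F[2]])-b
E
python3 - <<'E'
from h import *
P=camera_params("wrist"); T=P["camera_from_world"]; print("cam",-T[:3,:3].T@T[:3,3])
f=lambda p,z:ray("wrist",p,z,P)[:2]
print(f((252,177.8),.065),f((248,181),.091),"from edge",f((191,234),.065)+.05*X)
C=np.array([.5,.057])
move_ptp(w(C,-.055,-.0065,.16),Q)
movel(w(C,-.055,-.0065,.091)); pause(.2); b=ff(); print("base",b)
x=-.044; movel(w(C,x,-.0065,.091),speed=.05)
while x<-.022:
    F=ff(b)
    if F[0]<-6: break
    x+=.0007 if F[0]>-.8 else .0004; movel(w(C,x,-.0065,.091),speed=.02)
print(x,ff(b),read_eef_pos(),w(C,x,-.0065,.091),read_time_s())
E
```

```text
cam [0.56525925 0.01786505 0.42369136]
[0.50069818 0.05662362] [0.50208594 0.05649466] from edge [0.48620934 0.11363118]
base [ 0.59577055 -0.1042102  -0.08177497]
-0.03420000000000002 [-6.14979842 -0.06491963  5.48999355] [0.46708698 0.041793   0.09080782] [np.float64(0.4685009022426039), np.float64(0.04217782605452211), 0.091] 10.0667
```

```bash
python3 - <<'E'
from h import *
C=np.array([.5,.057]); b=np.array([.596,-.104,-.08]); x=-.0342
for y in np.arange(-.0045,.0076,.002):
    movel(w(C,x,y,.091),speed=.03); F=ff(b); print(round(y,4),round(x,4),np.round(F,1))
    if F[0]>-5: x+=.0004
    elif F[0]<-9: x-=.0004
movel(w(C,-.045,.0075,.091),speed=.05)
P=camera_params("wrist"); im=save("wrist","w2")
print(read_time_s(),[ (r["at"],r["confidence"]) for r in tip_of("wrist","long_mark")[:1]])
cv2.imwrite("pics/w2s.png",im[:,:,::-1])
E
```

```text
-0.0045 -0.0342 [-6.9 -1.9  6.5]
-0.0025 -0.0342 [-7.1 -0.8  5.8]
-0.0005 -0.0342 [-7.2  0.3  4.7]
0.0015 -0.0342 [-6.9  0.9  4.8]
0.0035 -0.0342 [-5.6  1.3  3.6]
0.0055 -0.0342 [-4.8  1.5  4.2]
0.0075 -0.0338 [-6.2 -0.7  4.5]
12.2417 [([339.9, 98.3], 0.85)]
```

View pics/w2.png

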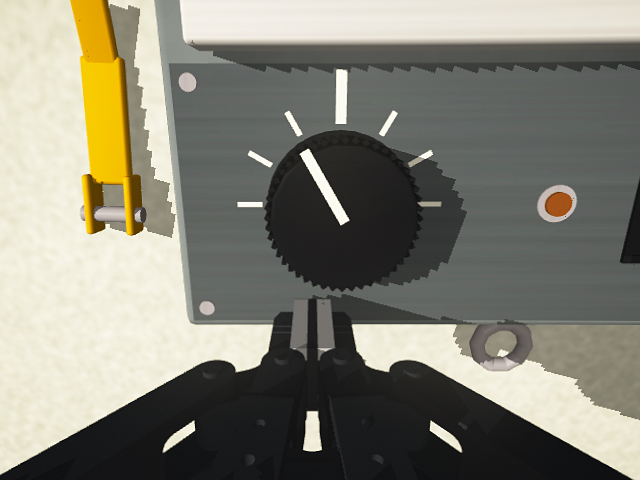

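The pointer moved exactly one click: it runs from (345,222) to (305,152), 30° short of the long mark at (341,98). I'll repeat the same stroke, centred 2 mm further right.

```bash
python3 - <<'E'
from h import *
C=np.array([.5,.057]); x=-.0342
movel(w(C,-.045,-.009,.091),speed=.06); pause(.2); b=ff()
movel(w(C,x,-.009,.091),speed=.03)
while x<-.031 and ff(b)[0]>-6: x+=.0004; movel(w(C,x,-.009,.091),speed=.02)
print(x,ff(b))
for y in np.arange(-.007,.0051,.002):
    movel(w(C,x,y,.091),speed=.03); F=ff(b); print(round(y,4),round(x,4),np.round(F,1))
    if F[0]>-5: x+=.0004
    elif F[0]<-9: x-=.0004
movel(w(C,-.045,.005,.091),speed=.05)
save("wrist","w3"); print(read_time_s())
E
```

```text
-0.033800000000000004 [-6.534298   -1.13652666  6.5578977 ]
-0.007 -0.0338 [-5.1 -2.6  5. ]
-0.005 -0.0338 [-4.6 -3.8  3.5]
-0.003 -0.0334 [-5.7 -0.8  3.8]
-0.001 -0.0334 [-5.8 -2.1  5.2]
0.001 -0.0334 [-6.6 -1.3  4.1]
0.003 -0.0334 [-6.3 -1.4  4.7]
0.005 -0.0334 [-6.9 -1.9  3.5]
15.8583
```

View pics/w3.png

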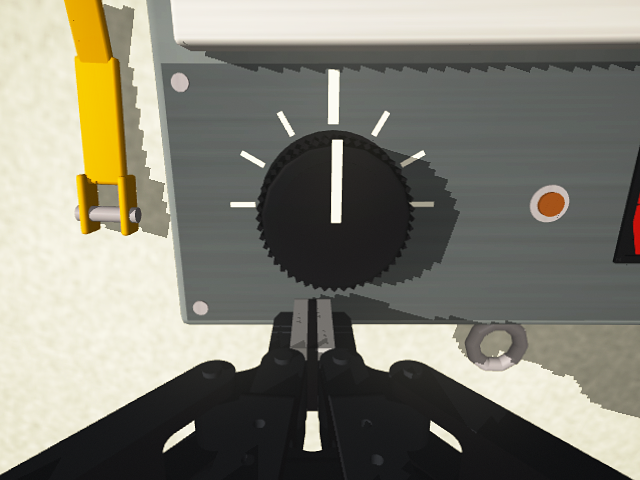

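The pointer at (337,180) now lines up with the long mark at (334,97). Next is the rocker.

```bash
python3 - <<'E'
from h import *
C=np.array([.5,.057]); E_=np.array([.5195,-.0655])
movel(w(C,-.06,.005,.091)); movel(w(C,-.06,.005,.14)); movel(w(E_,0,0,.14),speed=.2); movel(w(E_,0,0,.105),speed=.08); pause(.2); b=ff()
z=.105; L=[]
while z>.0885:
    z-=.001; movel(w(E_,0,0,z),speed=.03); F=ff(b); L.append((round(z,4),round(F[2],1)))
    if F[2]>12: break
print(L)
movel(w(E_,0,0,.14),speed=.1); movel(w(C,-.06,-.06,.25),speed=.2)
im=save("wrist","w4"); save("scene","s4"); print(read_time_s())
print([(n,r["at"],r["confidence"]) for n in("rocker_raised_end","dial_centre") for r in tip_of("wrist",n)[:1]])
E
```

```text
[(0.104, np.float64(-0.3)), (0.103, np.float64(-1.1)), (0.102, np.float64(-1.0)), (0.101, np.float64(0.0)), (0.1, np.float64(-1.2)), (0.099, np.float64(-0.2)), (0.098, np.float64(-0.4)), (0.097, np.float64(1.1)), (0.096, np.float64(6.0)), (0.095, np.float64(9.7)), (0.094, np.float64(-0.9)), (0.093, np.float64(-1.1)), (0.092, np.float64(-1.5)), (0.091, np.float64(-0.2)), (0.09, np.float64(3.9)), (0.089, np.float64(10.5)), (0.088, np.float64(16.5))]
24.0583
[('rocker_raised_end', [402.4, 153.5], 0.9), ('dial_centre', [228.3, 135.7], 0.59)]
```

View pics/w4.png

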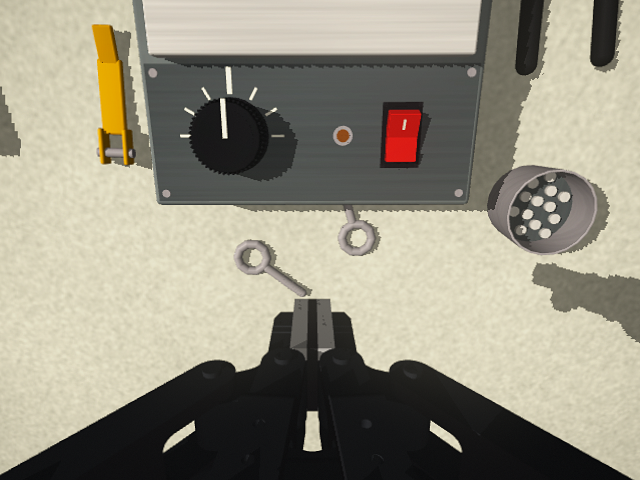

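The force rose to about 10 N and dropped to zero when the rocker snapped over, then rose again as the tip met the flat face. The rocker (402,135) now shows its front half flat and bright and its rear half raised. The dial pointer (224,120) is still at the long mark (228,80) and the loose parts look untouched.

```bash
python3 -c "
from bench import *
pause(.3); print(read_ft_force(), sign_off())"
```

```text
the job is handed in; nothing more can be done
[-0.63250635 -0.13375519  0.09167143] None
```

The job is handed in: I rolled the dial two clicks clockwise to the long mark, then pressed the rocker until it snapped to on and stayed there; the patch and loose parts were not touched, and it took about 25 s.

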